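Shift the board conveyor into third

TASK

The gated lever of the circuit-board conveyor stands somewhere in the left-hand pair of slots of its H gate (left and right as the robot sees them). Push it with the fingertips or the outside of the fingers, gently and without taking it between them, across to the right-hand side and then forward, away from the robot, fully home into the third slot (far right, three studs). Leave the carrier stack, the bottle and the brush where they are, and finish with the hand clear of everything.

Things in the scene. Friction and masses are not known exactly. Their poses are not given: they have to be found in the camera images.
- selector: Fixed white selector box, 170 x 180 mm (x, y), 90 mm high, with an aluminium gate plate on top. Origin: centre of its underside, on the bench. x points forward, away from the robot (turned at most 0.35 rad), y to the left, z up. A fixed roller conveyor up to 60 mm high stands behind it (x 100 to 250, y -128 to 128 mm).
- gate (a point): Centre of the gate plate's upper face, 90 mm above the bench, axes as the box. The opening is 80 (x) by 66 mm (y); tongues 20 mm wide (y -10 to 10) run in from its far and near edges to x = 10 and -10 mm, leaving an H: left and right columns along x, joined by a crossway along y at x = 0. The plate is marked with 6 mm studs: 1 far left, 2 near left, 3 far right, 4 near right.
- slot3 (a point): Middle of the far end of the third slot at the plate's upper face: 30 mm forward and 22 mm to the right of the gate's centre. Three studs stand in a row 24 mm further forward.
- pivot (a point): Where the lever's two hinges cross: inside the box, 10 mm above the bench under the gate's centre, axes as the box. With F = lever_fore and A = lever_across, the knob's centre is at (170 cos A sin F, -170 sin A, 170 cos A cos F) mm from here.
- lever_fore (a joint): Lean of the lever along the box's x, rad: 0 upright (in the crossway), positive forward; stops at -0.36 and 0.36 (slot 3 fully home: 0.36). It stays where it is left, no spring; 3 to 6 N at the knob move it. Within about 0.05 of 0 it can pass through the crossway. Starts anywhere from -0.34 to 0.34.
- lever_across (a joint): Lean of the lever sideways, rad: positive to the right (the box's -y); stops at -0.27 (left column) and 0.27 (right column). Starts in the left column, about -0.26. It must be beyond about 0.21 to go into slot 3. It stays where it is left; 3 to 6 N at the knob move it.
- knob (a point): Centre of the lever's black ball knob, 38 mm in diameter, 170 mm from the pivot; z points up along the lever. Below it a 12 mm steel rod. Push it sideways with under 40 N. It counts as taken between the fingers, a failure, if the point between the finger pads comes within 13 mm of the lever's axis (its x and y) and less than 22 mm above the knob's centre.
- carriers: Bystander, loose: stack of black board carriers 120 x 70 mm, about 52 mm high, to the left of the box. Origin: centre of its underside.
- bottle: Bystander, loose: white bottle with a black cap, 44 mm in diameter, 110 mm high, upright, to the right of the box. Origin: centre of its underside.
- brush: Bystander, loose: flat brush 200 mm long and 42 mm wide, 20 mm high, lying on the bench on the robot's side of the box. Origin: its underside, near its middle.

How it is judged:
By the outcome, as a careful person would: the job done as asked, in the order asked, and still so for the second after the job is handed in, with the robot touching nothing.
It also fails if it takes over 48 s, if anything falls off the work surface, if the arm or the gripper's body presses on something with over 40 N, if the wrist force passes 120 N, or if a joint passes its speed limit or range.

ROBOT

A 7-joint arm with a two-finger parallel gripper is mounted at the origin on the work surface. World frame = base frame: x ahead of the robot, y to its left, z up, the work surface at z = 0. Lengths are in mm, angles in rad, forces in N, time in s.
With the tool pointing down it reaches from about 400 to 875 mm from the base axis. Payload 4.4 kg.
Tool frame: the origin (TCP) lies on the mounting face of the last link; the fingertips stand 173 mm ahead of it and the grasp point (between the pads) lies 155 mm ahead of it; z points along the fingers, y is the line along which they close (so a half turn about z gives the same grasp; the last joint's range is limited). The gripper opens to 85 mm and grips with 20 to 120 N. Pads are 22 mm wide; open, the fingers measure 114 mm over their backs; the gripper's body (76 mm by 85 mm) begins 54 mm behind the grasp point. The pads swing forward as they close: fully open they stand 13 mm farther back than shut.
Start: joints at [1.184, 0.628, 0.038, 1.517, -0.027, 0.996, -0.02], TCP at [204.983, -616.845, 404.713] pointing down, gripper open.
Joint ranges: [-3.06, 3.06], [-0.37, 2.12], [-1.25, 1.32], [0.18, 2.47], [-1.1, 4.24], [0.23, 1.98], [-2.94, 2.94]. Speed limits (rad/s): [2.57, 2.57, 3.14, 3.14, 3.14, 3.14, 3.14].

INTERFACE

Orientations are given as [roll, pitch, yaw] about the fixed x, y, z axes, in that order (R = Rz(yaw) Ry(pitch) Rx(roll)).
In Python, from cell import * gives the robot as it stands. The module is installed in compiled form; this text tells all that it offers.
- The arm moves only by the tool jog_arm, never from a script. Its argument "steps" is a list of rows, each a list of 7 numbers: the opening, from -1 (shut) to 1 (fully open), so that 0 is half open, then the shift along the tool's x, y, z as a fraction of full scale, then the turn, a rotation vector about the tool's x, y, z as a fraction of full scale. A call has 1 to 10 rows; each row shifts and turns the commanded pose from where the row before left it, along the tool's axes as they then stand; what a row does not reach is not made up. Full scale, the value 1, is 500 mm for a shift and 2 rad for a turn. A row lasts 1/8 s, in which the tool goes at most 62.5 mm and 10.7 degrees, less where a joint would pass 70% of its speed; a pose out of reach is approached as far as the arm can. A call with a number of a shift or a turn outside -1 to 1 is refused whole. A call with a gripper value outside its range is refused whole. The fingers move at their own pace and stop on an object; the grip force is fixed at half the most. Time passes only in rows, so rows that do not move let the fingers close. It gives the time, the measured TCP pose, the force, the opening and the grip force at its end, in the units of the state.
- read_state(): the state, without advancing time (a new reading comes with each control period).
- get_image(name): name is "side" or "top" or "wrist"; returns a dict with "pixels" (420x560x3 uint8, red, green, blue), "depth" (420x560 float32, mm along the optical axis (not along the pixel's ray), 0 where there is no reading), "vertical_fov" (degrees; the focal length in pixels is half the picture's height over the tangent of half this angle, whatever the lens; pixels are square), "cx", "cy" (the principal point, pixels), "R" (3x3) and "t" (3): a world point X has camera coordinates R X + t. Camera axes: x right, y down, z forward; pixel columns grow to the right and rows downward; lengths in mm; the calibration is good to about 2 mm. A picture is of the moment at which its call begins.
- finish_job(): hands the job in; it is judged then, once.
The state is a dict: "clock": time; "qpos": joint angles; "qd": joint speeds; "tau": joint torques, N m; "eef_pos": TCP position; "tool_rot": TCP orientation; "force": force on the tool from outside, world axes, zero at the start; "torque": the same for the moment, N m; "width": finger opening in mm; "gripper_force": force on a finger pad.
Only numpy, scipy, OpenCV 4.12 (cv2) and the standard library are available. Lean on these libraries where they do the work, as an engineer would, in place of code of your own. Each camera call takes 0.05 s, during which the arm holds its last target. There are 200 camera calls.

## Working session

There is one attempt and no reset: what is moved stays moved. The work goes in short steps, Python scripts to look and compute and a tool call to move; the robot and the scene stay as the last step left them, time stands still between calls to the robot, and variables do not carry over. Pictures are saved under pics/ and viewed, at most 10 in all, crops included, and the job is handed in when it is done.

Besides the shell and the picture viewer there is one more tool, called after "Call:" as name(argument=value, ...) on one line, values as JSON. jog_arm: Moves the arm, as the interface text tells. Shift numbers are shares of 500 mm and turn numbers shares of 2 rad, none past 1 either way. Its arguments: {"type":"object","properties":{"steps":{"type":"array"}},"required":["steps"]}

```bash
mkdir -p pics
cat > h.py <<'E'
from cell import *
import numpy as np, cv2, pickle
def grab(n,tag):
    im=get_image(n); pickle.dump(im,open(f'pics/{tag}.pkl','wb'))
    cv2.imwrite(f'pics/{tag}.png',im["pixels"][:,:,::-1]); return im
def load(tag): return pickle.load(open(f'pics/{tag}.pkl','rb'))
def f(im): return im["pixels"].shape[0]/2/np.tan(np.radians(im["vertical_fov"])/2)
def ray(im,u,v):
    R=np.array(im["R"]);t=np.array(im["t"]);d=R.T@np.array([(u-im["cx"])/f(im),(v-im["cy"])/f(im),1]);return -R.T@t,d
def onz(im,u,v,z):
    c,d=ray(im,u,v); return c+d*(z-c[2])/d[2]
def pt(im,u,v):
    c,d=ray(im,u,v); return c+d*im["depth"][int(v),int(u)]
def cloud(im):
    h,w=im["depth"].shape;u,v=np.meshgrid(np.arange(w),np.arange(h));z=im["depth"]
    P=np.stack([(u-im["cx"])/f(im)*z,(v-im["cy"])/f(im)*z,z],-1)
    return (P-np.array(im["t"]))@np.array(im["R"])
E
python3 - <<'E'
from h import *
a=grab("top","t0");b=grab("side","s0")
cv2.imwrite('pics/ts0.png',np.hstack([cv2.resize(x["pixels"],(400,300))for x in(a,b)])[:,:,::-1])
for x in(a,b):print(-np.array(x["R"]).T@x["t"],np.array(x["R"]).round(2),x["cx"],x["cy"],f(x))
s=read_state();print(s["clock"],s["eef_pos"],s["tool_rot"],s["width"])
E
```

```text
[421.60473703  35.16724519 933.96891678] [[-0.01 -1.   -0.03]
 [-0.99  0.01 -0.13]
 [ 0.13  0.03 -0.99]] 273.5410822200672 206.8937057720032 408.56967006469233
[ 74.41253091 462.85729211 566.00402633] [[-0.72 -0.7  -0.  ]
 [-0.41  0.43 -0.8 ]
 [ 0.56 -0.57 -0.6 ]] 276.4703323917823 213.95428990463327 426.8138579359326
0.1 [ 204.88697217 -616.59093055  403.87334245] [-3.13986304e+00  1.49674009e-05  3.20698832e-01] 85.56883068726519
```

View pics/t0.png

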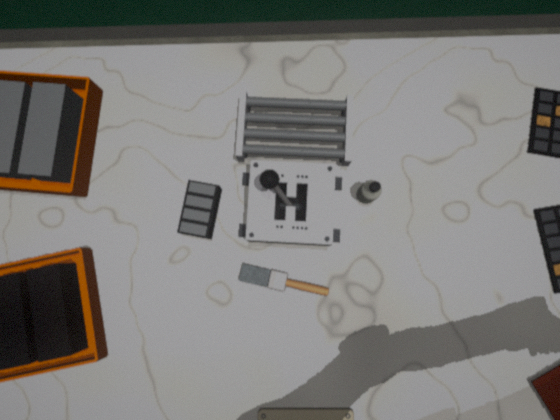

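View pics/s0.png

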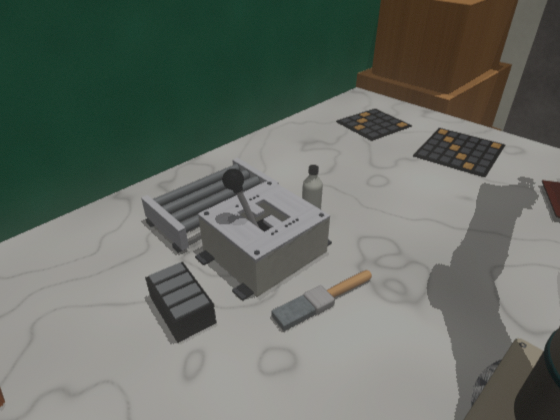

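The top view shows the box centred near (290,202), with the knob at (269,179) leaning far left. In the side view the knob is at (233,179).

Run:
```python
from h import *
a=load("t0");b=load("s0")
P=cloud(a);m=((P[...,2]>82)&(P[...,2]<97)&(a["depth"]>0)).astype(np.uint8)
m[:, :225]=0;m[:,355:]=0;m[:150]=0;m[260:]=0
n,l,st,c=cv2.connectedComponentsWithStats(m);k=1+st[1:,4].argmax();print(st[k],c[k])
pp=P[l==k];print("z",np.median(pp[:,2]))
r=cv2.minAreaRect(pp[:,:2].astype(np.float32));print(r)
# dark opening within plate
g=cv2.cvtColor(a["pixels"],cv2.COLOR_RGB2GRAY);
c0=np.array([g[y,270:312] for y in range(178,226)])
cv2.imwrite('pics/crop.png',cv2.resize(a["pixels"][140:260,220:400,::-1],None,fx=4,fy=4,interpolation=cv2.INTER_CUBIC))
# knob
def knob(im,u,v):
    g=cv2.cvtColor(im["pixels"],cv2.COLOR_RGB2GRAY);w=18
    s=(g[v-w:v+w,u-w:u+w]<55).astype(np.uint8);s=cv2.morphologyEx(s,cv2.MORPH_OPEN,cv2.getStructuringElement(cv2.MORPH_ELLIPSE,(11,11)))
    cs,_=cv2.findContours(s,0,1);q=max(cs,key=cv2.contourArea);(x,y),rr=cv2.minEnclosingCircle(q);print("knob",x+u-w,y+v-w,rr);return x+u-w,y+v-w
rs=[ray(a,*knob(a,269,179)),ray(b,*knob(b,233,179))]
A=sum(np.eye(3)-np.outer(d,d)/(d@d) for _,d in rs);B=sum((np.eye(3)-np.outer(d,d)/(d@d))@c for c,d in rs)
K=np.linalg.solve(A,B);print("knob",K,[np.linalg.norm(np.cross(K-c,d))/np.linalg.norm(d) for c,d in rs])
# bottle, tall things
for nm,x0,x1,z0 in(("bottle",350,400,60),("carr",170,228,35)):
    q=P[160:250,x0:x1].reshape(-1,3);q=q[(q[:,2]>z0)&(q[:,2]<140)];print(nm,np.median(q,0),q.max(0),q.min(0))
```

```text
[ 245  159   91   86 5749] [291.97251696 202.78552792]
z 89.63225861638614
((543.5388793945312, 25.136207580566406), (180.2761688232422, 170.44076538085938), 86.19171905517578)
knob 268.91176414489746 179.5 9.255885124206543
knob 233.1774196624756 180.1774196624756 11.41874885559082
knob [572.23830225  65.55891619 170.14126507] [np.float64(1.3256800399010085), np.float64(1.325680039900961)]
bottle [ 564.58892305 -141.98842048   78.50217734] [ 635.42865624 -105.9895042   111.87117781] [ 548.1458067  -168.58275372   60.18308744]
carr [535.48111647 227.52983398  50.27707297] [601.60501423 273.62627239  56.92984941] [472.16530951 184.20225981  35.12178206]
```

View pics/crop.png

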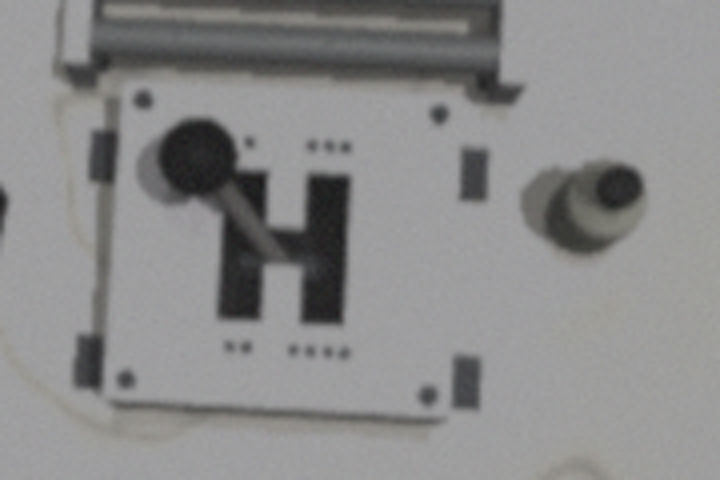

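The crop confirms the H gate at about (284,247), the knob at (198,157) leaning forward and left, and the box turned about -0.066 rad. I'll align the tool with the box, shut the fingers and travel at height.

Call:
jog_arm(steps=[[-1,0,0,0,0,0,0.065],[-1,0,0,0,0,0,0.065],[-1,0,0,0,0,0,0.064],[-1,0.05,-0.1,0,0,0,0],[-1,0.05,-0.1,0,0,0,0],[-1,0.05,-0.1,0,0,0,0],[-1,0.05,-0.1,0,0,0,0],[-1,0.05,-0.1,0,0,0,0],[-1,0.05,-0.1,0,0,0,0]])

```text
clock: 1.23
eef_pos: [375.5, -325.9, 404.6]
tool_rot: [-3.141, 0.0, -0.067]
force: [1.0, 0.3, 0.5]
width: 0.2
gripper_force: 0.0
```

```bash
cat > w.py <<'E'
from h import *
G=np.array([543.5,25.1]);Y=-0.066
def box(p):
    c,s=np.cos(Y),np.sin(Y);d=np.array(p[:2])-G;return np.array([c*d[0]+s*d[1],-s*d[0]+c*d[1]])
def st():
    s=read_state();print("t",round(s["clock"],2),"box",box(s["eef_pos"]).round(1),"tipz",round(s["eef_pos"][2]-173,1),"rot",np.round(s["tool_rot"],3),"F",np.round(s["force"],1),"w",round(s["width"],1))
E
python3 -c "
from w import *
st();a=load('t0')
for u,v in((284,247.5),(283.7,246.5)):print(onz(a,220+u/4,140+v/4,90))
"
```

```text
t 1.23 box [-144.5 -361.3] tipz 231.6 rot [-3.141  0.    -0.067] F [1.  0.3 0.5] w 0.2
[540.95115582  24.09073344  90.        ]
[541.47955735  24.23905543  90.        ]
```

Call:
jog_arm(steps=[[-1,0.055,-0.1,0,0,0,0],[-1,0.055,-0.1,0,0,0,0],[-1,0.055,-0.1,0,0,0,0],[-1,0.055,-0.1,0,0,0,0],[-1,0.055,-0.1,0,0,0,0],[-1,0.055,-0.1,0,0,0,0],[-1,0.055,-0.1,0,0,0,0],[-1,0.055,-0.1,0,0,0,0],[-1,0,0,0,0,0,0]])

```text
clock: 2.35
eef_pos: [622.3, 62.8, 403.7]
tool_rot: [-3.138, 0.0, -0.059]
force: [-0.5, -0.7, 0.3]
width: -0.4
gripper_force: 0.0
```

```bash
sed -i 's/543.5,25.1/542.3,24.6/' w.py; python3 -c "
from w import *
st();grab('wrist','w1');grab('top','t1')
cv2.imwrite('pics/b1.png',np.hstack([cv2.imread('pics/w1.png')[:,:,:],cv2.resize(cv2.imread('pics/t1.png')[120:260,180:400],None,fx=3,fy=3)])[:, :][::1,::1]) 
x=cv2.imread('pics/b1.png');cv2.imwrite('pics/b1.png',cv2.resize(x,(800,int(x.shape[0]*800/x.shape[1]))))
"
```

```text
t 2.35 box [77.4 43.4] tipz 230.7 rot [-3.138  0.    -0.059] F [-0.5 -0.7  0.3] w -0.4
```

View pics/b1.png

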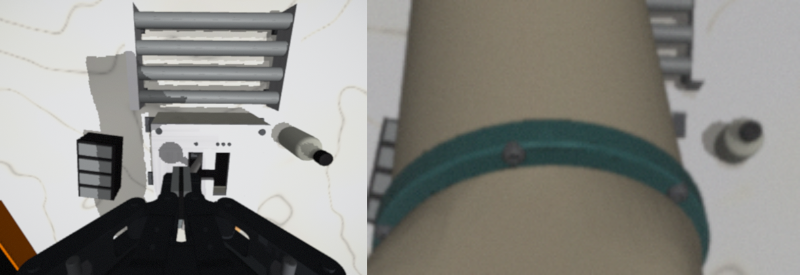

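The wrist view shows the fingers just forward of the knob, which they hide, and the gate at about (200,165). I'll go down in front of the knob and pull it back towards the crossway.

Call:
jog_arm(steps=[[-1,0,0,0.05,0,0,0],[-1,0,0,0.05,0,0,0],[-1,0,0,0.042,0,0,0],[-1,-0.02,0,0,0,0,0],[-1,-0.02,0,0,0,0,0],[-1,-0.02,0,0,0,0,0],[-1,-0.015,0,0,0,0,0],[-1,0,0,0,0,0,0]])

```text
clock: 3.45
eef_pos: [583.6, 59.4, 334.7]
tool_rot: [-3.141, -0.002, -0.067]
force: [2.5, -0.0, 2.2]
width: 0.2
gripper_force: 1.4
```

```bash
python3 -c "
from w import *
st();s=grab('side','s2');w=grab('wrist','w2')
cv2.imwrite('pics/b2.png',np.hstack([cv2.resize(s['pixels'][110:300,130:380],None,fx=1.6,fy=1.6),cv2.resize(w['pixels'],(400,304))])[:,:,::-1])
"
```

```text
t 3.45 box [38.9 37.5] tipz 161.7 rot [-3.141e+00 -2.000e-03 -6.700e-02] F [ 2.5 -0.   2.2] w 0.2
```

View pics/b2.png

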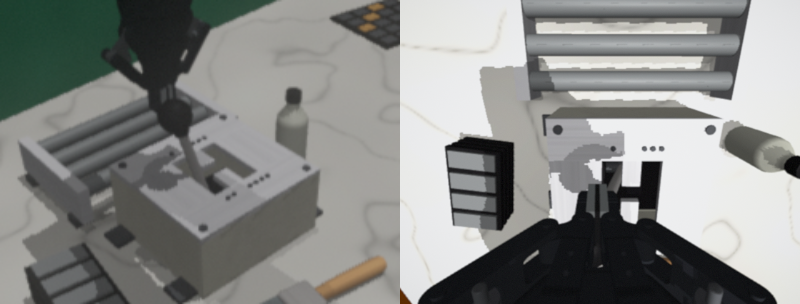

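The side crop shows the knob at about (176,117), with the fingertips touching its far side. I'll work out the lever's lean from this view.

```bash
cat >> w.py <<'E'
ex=np.array([np.cos(Y),np.sin(Y),0]);ey=np.array([-np.sin(Y),np.cos(Y),0]);PV=np.array([*G,10.])
def sph(im,u,v):
    c,d=ray(im,u,v);d=d/np.linalg.norm(d);o=c-PV;b=o@d;q=b*b-(o@o-170**2)
    for k in ([-b-np.sqrt(q),-b+np.sqrt(q)] if q>0 else [-b]):
        X=o+k*d;x,y,z=X@ex,X@ey,X[2];print("  knob box",np.round([x,y,z],1),"F %.3f A %.3f"%(np.arctan2(x,z),-np.arcsin(y/170)),"q",round(q))
def yplane(im,u,v,y):
    c,d=ray(im,u,v);o=c-PV;k=(y-o@ey)/(d@ey);X=o+k*d;print("  on y plane: x %.1f z %.1f F %.3f"%(X@ex,X[2],np.arctan2(X@ex,X[2])))
E
python3 -c "
from w import *
for t,u,v in(('s0',233.2,180.2),('s2',240,183),('t0',268.9,179.5)):
  print(t);sph(load(t),u,v);yplane(load(t),u,v,43)
"
```

```text
s0
  knob box [ 22.8  44.3 162.5] F 0.139 A -0.264 q 8379
  knob box [150.2 -44.7  65.8] F 1.158 A 0.266 q 8379
  on y plane: x 24.6 z 161.1 F 0.152
s2
  knob box [  5.3  42.9 164.4] F 0.032 A -0.255 q 11133
  knob box [149.7 -61.9  51.6] F 1.239 A 0.373 q 11133
  on y plane: x 5.1 z 164.6 F 0.031
t0
  knob box [ 27.7  43.8 161.9] F 0.170 A -0.260 q 22819
  knob box [  85.6   59.8 -134.2] F 2.574 A -0.359 q 22819
  on y plane: x 24.9 z 176.2 F 0.141
```

Call:
jog_arm(steps=[[-1,-0.011,0,0,0,0,0],[-1,0,0,0,0,0,0],[-1,0.05,0,0,0,0,0],[-1,0,-0.06,0,0,0,0],[-1,0,-0.06,0,0,0,0],[-1,-0.06,0,0,0,0,0],[-1,-0.052,0,0,0,0,0],[-1,0,0,0,0,0,0]])

```text
clock: 4.55
eef_pos: [548.4, 121.8, 332.6]
tool_rot: [3.14, 0.007, -0.066]
force: [1.2, -0.5, -0.0]
width: 0.0
gripper_force: 0.0
```

```bash
cat >> w.py <<'E'
def find(tag,u,v,w=30):
    im=load(tag);g=cv2.cvtColor(im["pixels"],cv2.COLOR_RGB2GRAY)
    s=(g[v-w:v+w,u-w:u+w]<55).astype(np.uint8);s=cv2.morphologyEx(s,cv2.MORPH_OPEN,cv2.getStructuringElement(cv2.MORPH_ELLIPSE,(11,11)))
    for q in cv2.findContours(s,0,1)[0]:
        (x,y),r=cv2.minEnclosingCircle(q);x+=u-w;y+=v-w;print("c",x,y,r);
        if r<16: sph(im,x,y)
E
python3 -c "
from w import *
st();s=grab('side','s3');find('s3',243,184)
cv2.imwrite('pics/b3.png',cv2.resize(s['pixels'][110:300,130:380],None,fx=2,fy=2)[:,:,::-1])
"
```

```text
t 4.55 box [-0.3 97.4] tipz 159.6 rot [ 3.14   0.007 -0.066] F [ 1.2 -0.5 -0. ] w 0.0
c 229.5 173.5 25.544178009033203
```

View pics/b3.png

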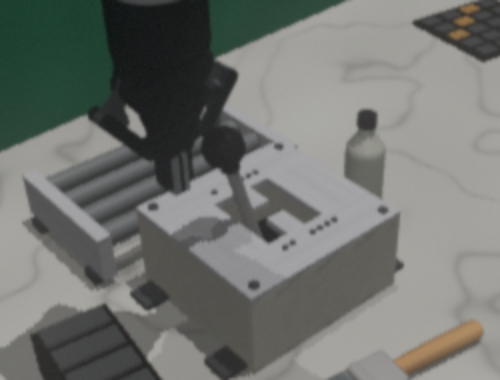

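The knob is now at crop (223,149), which is pixel (241.5,184.5), so F is about 0.01 and it lines up with the crossway. The fingers are to its left, so I'll push right.

Call:
jog_arm(steps=[[-1,0,0.025,0,0,0,0],[-1,0,0.02,0,0,0,0],[-1,0,0.02,0,0,0,0],[-1,0,0.02,0,0,0,0],[-1,0,0.02,0,0,0,0]])

```text
clock: 5.22
eef_pos: [548.4, 69.2, 334.3]
tool_rot: [-3.14, -0.002, -0.067]
force: [0.8, 4.6, 3.2]
width: 0.1
gripper_force: 2.1
```

```bash
python3 -c "
from w import *
sph(load('s3'),241.5,184.5)
st()
"
```

```text
knob box [1.000e-01 4.370e+01 1.643e+02] F 0.000 A -0.260 q 12111
  knob box [149.9 -65.8  45.9] F 1.273 A 0.398 q 12111
t 5.22 box [ 3.1 44.9] tipz 161.3 rot [-3.14e+00 -2.00e-03 -6.70e-02] F [0.8 4.6 3.2] w 0.1
```

Call:
jog_arm(steps=[[-1,0,0.02,0,0,0,0],[-1,0,0.02,0,0,0,0],[-1,0,0.02,0,0,0,0],[-1,0,0.02,0,0,0,0],[-1,0,0.015,0,0,0,0],[-1,0,0,0,0,0,0]])

```text
clock: 5.98
eef_pos: [544.3, 20.7, 333.3]
tool_rot: [3.141, 0.001, -0.069]
force: [0.5, 0.5, -0.8]
width: -0.0
gripper_force: 0.5
```

```bash
python3 -c "
from w import *
st();s=grab('side','s4')
cv2.imwrite('pics/b4.png',cv2.resize(s['pixels'][110:300,130:380],None,fx=2,fy=2)[:,:,::-1])
"
```

```text
t 5.97 box [ 2.3 -3.8] tipz 160.3 rot [ 3.141e+00  1.000e-03 -6.900e-02] F [ 0.5  0.5 -0.8] w -0.0
```

View pics/b4.png

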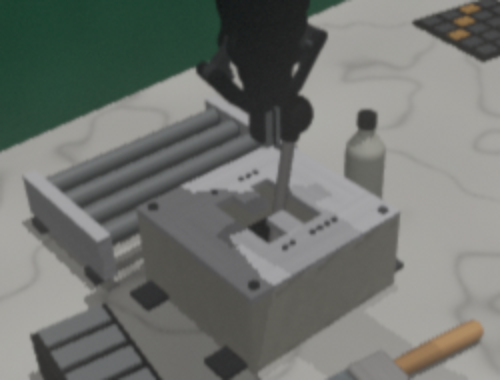

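The side view shows the lever leaning right with the knob at crop (295,114) and the fingers on its left. I'll push on to the stop.

Call:
jog_arm(steps=[[-1,0,0.01,0,0,0,0],[-1,0,0.006,0,0,0,0],[-1,0,0,0,0,0,0]])

```text
clock: 6.4
eef_pos: [543.8, 13.7, 333.5]
tool_rot: [3.142, 0.001, -0.067]
force: [-0.6, 1.5, -1.0]
width: -0.1
gripper_force: 1.1
```

```bash
python3 -c "
from w import *
sph(load('s4'),277.5,167)
st();s=grab('side','s5');x=s['pixels'];g=cv2.cvtColor(x,cv2.COLOR_RGB2GRAY)
for v in range(155,185,4):print(v,g[v,255:300:2])
"
```

```text
knob box [  1.  -39.3 165.4] F 0.006 A 0.233 q 3623
  knob box [  78.4 -108.7  104.6] F 0.643 A 0.694 q 3623
t 6.4 box [  2.2 -10.7] tipz 160.5 rot [ 3.142e+00  1.000e-03 -6.700e-02] F [-0.6  1.5 -1. ] w -0.1
155 [ 37  39  39  39  36  38  42  41  39  40  40  62 105 127 163 167 167 167
 167 167 167 168 167]
159 [ 38  37  39  40  39  39  40  41  42  42  44  40  40  41  44  74 161 168
 168 168 169 169 168]
163 [ 55  39  37  39  40  40  43  49  72  49  39  41  43  47  46  46  53 164
 169 170 169 169 168]
167 [164 106  37  41  42  50  74  57  73  48  41  43  44  46  45  45  47 141
 170 168 169 169 169]
171 [163 130  42  41  39  51  73  56  72  47  42  41  43  44  44  45  87 168
 170 170 169 169 169]
175 [ 82  86  42  40  40  47  74  57  74  49  43  40  43  48  98 156 169 169
 169 169 169 170 169]
179 [109 104  76  66  46  53  75  64  87  74  47  45  50 123 169 169 169 169
 169 169 169 168 168]
183 [ 76  68  78 119 149 159  90  72  97  88  87  84 141 168 167 167 168 167
 168 168 168 167 168]
```

Call:
jog_arm(steps=[[-1,0,0.004,0,0,0,0],[-1,0,0,0,0,0,0],[-1,0,-0.05,0,0,0,0],[-1,-0.06,0,0,0,0,0],[-1,-0.06,0,0,0,0,0],[-1,0,0.06,0,0,0,0],[-1,0,0.064,0,0,0,0],[-1,0,0,0,0,0,0]])

```text
clock: 7.45
eef_pos: [481.6, -24.6, 334.3]
tool_rot: [3.139, -0.002, -0.073]
force: [-0.7, -0.0, 0.1]
width: -0.3
gripper_force: 0.0
```

```bash
python3 -c "
from w import *
st();s=grab('side','s6');find('s6',277,167,20)
cv2.imwrite('pics/b6.png',cv2.resize(s['pixels'][110:300,130:380],None,fx=2,fy=2)[:,:,::-1])
"
```

```text
t 7.45 box [-57.3 -53. ] tipz 161.3 rot [ 3.139e+00 -2.000e-03 -7.300e-02] F [-0.7 -0.   0.1] w -0.3
c 283.0 161.0 16.124614715576172
```

View pics/b6.png

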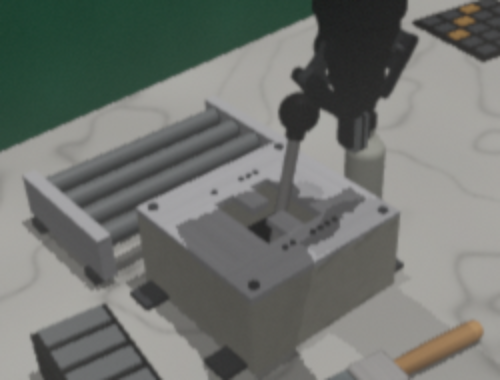

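The knob is at crop (300,113), leaning right, and the fingers are on its near side. I'll push forward.

Call:
jog_arm(steps=[[-1,0.03,-0.01,0,0,0,0],[-1,0.02,0,0,0,0,0],[-1,0.02,0,0,0,0,0],[-1,0.02,0,0,0,0,0],[-1,0.02,0,0,0,0,0],[-1,0.02,0,0,0,0,0],[-1,0.02,0,0,0,0,0]])

```text
clock: 8.38
eef_pos: [556.9, -21.1, 333.0]
tool_rot: [3.141, 0.002, -0.067]
force: [-2.7, -0.1, -3.7]
width: -0.0
gripper_force: 1.8
```

```bash
python3 -c "
from w import *
sph(load('s6'),280,166.5);st()
"
```

```text
knob box [  1.5 -45.8 163.7] F 0.009 A 0.273 q 3024
  knob box [  71.7 -109.7  108.3] F 0.585 A 0.701 q 3024
t 8.38 box [ 17.5 -44.7] tipz 160.0 rot [ 3.141e+00  2.000e-03 -6.700e-02] F [-2.7 -0.1 -3.7] w -0.0
```

Nearly home; I'll make small pushes until the stop's force shows.

Call:
jog_arm(steps=[[-1,0.01,0,0,0,0,0],[-1,0.008,0,0,0,0,0],[-1,0,0,0,0,0,0]])

```text
clock: 8.75
eef_pos: [566.0, -22.1, 333.8]
tool_rot: [3.141, -0.001, -0.068]
force: [-2.9, -0.6, -1.6]
width: -0.1
gripper_force: 1.2
```

```bash
python3 -c "
from w import *
st()"
```

```text
t 8.75 box [ 26.8 -45. ] tipz 160.8 rot [ 3.141e+00 -1.000e-03 -6.800e-02] F [-2.9 -0.6 -1.6] w -0.1
```

Call:
jog_arm(steps=[[-1,0.004,0,0,0,0,0],[-1,0.004,0,0,0,0,0],[-1,0,0,0,0,0,0]])

```text
clock: 9.12
eef_pos: [568.7, -22.1, 333.4]
tool_rot: [3.141, 0.004, -0.067]
force: [-5.7, -0.8, -0.1]
width: -0.0
gripper_force: 3.0
```

Call:
jog_arm(steps=[[-1,0.006,0,0,0,0,0],[-1,0,0,0,0,0,0]])

```text
clock: 9.38
eef_pos: [570.7, -22.3, 333.0]
tool_rot: [3.141, 0.007, -0.067]
force: [-8.0, -0.7, -0.7]
width: 0.4
gripper_force: 4.3
```

Call:
jog_arm(steps=[[-1,0.01,0,0,0,0,0],[-1,0,0,0,0,0,0]])

```text
clock: 9.62
eef_pos: [574.2, -22.5, 332.4]
tool_rot: [3.141, 0.012, -0.067]
force: [-12.9, 0.8, 1.0]
width: -0.1
gripper_force: 6.3
```

Call:
jog_arm(steps=[[-1,0.006,0,0,0,0,0],[-1,0,0,0,0,0,0]])

```text
clock: 9.88
eef_pos: [576.0, -22.7, 332.0]
tool_rot: [3.141, 0.016, -0.067]
force: [-15.9, -0.1, 1.6]
width: -0.2
gripper_force: 7.9
```

At 16 N the lever is against its stop. I'll back off, rise and clear the view to check.

Call:
jog_arm(steps=[[-1,-0.06,0,0,0,0,0],[-1,-0.1,0,0,0,0,0],[-1,0,0,-0.1,0,0,0],[-1,0,0,-0.1,0,0,0],[-1,-0.06,0.1,0,0,0,0],[-1,0,0.12,0,0,0,0],[-1,0,0.12,0,0,0,0],[-1,0,0.12,0,0,0,0],[-1,0,0.12,0,0,0,0],[-1,0,0,0,0,0,0]])

```text
clock: 11.12
eef_pos: [450.6, -310.8, 435.0]
tool_rot: [3.135, -0.005, -0.076]
force: [-0.1, 0.0, 0.1]
width: -0.3
gripper_force: 0.0
```

```bash
python3 -c "
from w import *
st();a=grab('top','t9');s=grab('side','s9')
find('t9',300,175,25);find('s9',270,155,25)
cv2.imwrite('pics/b9.png',np.hstack([cv2.resize(a['pixels'][110:310,170:400],(400,348)),cv2.resize(s['pixels'][110:310,130:360],(400,348))])[:,:,::-1])
"
```

```text
t 11.12 box [ -69.3 -340.7] tipz 262.0 rot [ 3.135 -0.005 -0.076] F [-0.1  0.   0.1] w -0.3
c 314.9497604370117 166.2177028656006 9.277441024780273
  knob box [ 59.8 -42.7 153.3] F 0.372 A 0.254 q 17671
  knob box [ 120.4  -57.9 -105.1] F 2.288 A 0.347 q 17671
c 260.0 160.97222137451172 9.027876853942871
  knob box [ 48.3 -37.7 158.6] F 0.296 A 0.223 q 616
  knob box [ 81.8 -65.  134.1] F 0.547 A 0.392 q 616
```

View pics/b9.png

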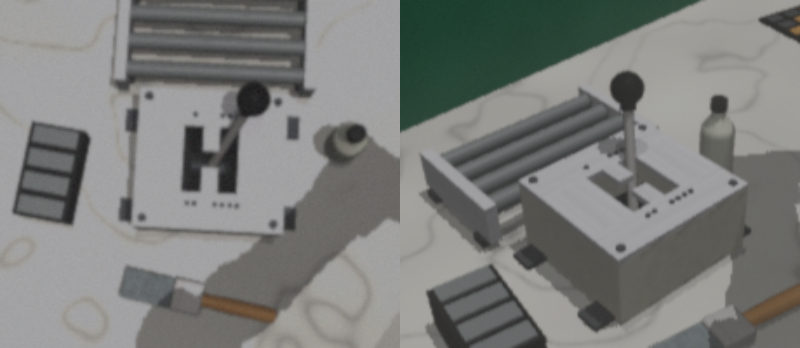

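The top view shows the knob far right and forward at (254,99), leaning into slot 3 with F about 0.36–0.37. The bystanders are unmoved and the hand is clear.

```bash
python3 -c "
from cell import *
print(finish_job())"
```

```text
the job is handed in; nothing more can be done
None
```

The lever was pushed across to the right and then forward against its stop in slot 3, with the final push at about 16 N; the bystanders look unmoved, the hand is clear, and the job was handed in just after 11 s.

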